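# Seat the insert plate and lock its latch with the T-key

### The job

Slide the loose insert plate along the bed of the clamping fixture, without lifting it off, into the slot until it is fully home against the end stop. Then take the T-handle key from the wooden block, put its square tip all the way into the square recess of the latch, and with it turn the latch clockwise (seen from above) as far as it goes, so that its arm lies across behind the plate. Leave the key standing in the recess, and do not disturb the spray can, the grinding disc or the spanner.

Things in the scene. Friction and masses are not known exactly. Their poses are not given: they have to be found in the camera images.
- fixture: clamping fixture on the bench. Origin at bench level on the slot's centre line; x points into the slot, z up. Steel bed x -100..130, y -103..62, top at z 12 mm. Two rails (x 55..115) form a slot 63 mm wide, with lips 6 mm in from each side at z 26..30; flared mouth x 31..55, 75 mm wide. End stop face at x 110: with the plate home its origin is at (70, 0, 12) mm, its rear edge at x 30
- plate: loose aluminium insert plate 80 (x) x 60 (y) x 12 (z) mm, 0.3 kg, lying on the bed with its nose at the mouth of the slot; the front 15 mm taper to 52 mm wide. Origin at the centre of its underside (front and rear edges 40 mm either way); x points roughly into the slot
- latch (a joint): angle (rad) of the latch, which turns about an upright axis at (21, -72) mm in the fixture's frame and stays where left. 0 = open, arm towards the fixture's -x; grows clockwise from above; 1.45 = locked at its stop, arm towards +y, 2 mm behind a home plate. The arm is 14 mm wide, 66 mm long from the axis, 13..24 mm above the bench
- recess (a point): centre of the mouth of the square recess in the top of the latch's 28 mm square head, 50 mm above the bench; turns with the latch; its x and y axes are square to the recess's sides, z up along the axis. The recess is 13.6 mm square and 22 mm deep
- key: steel T-handle key, 0.2 kg, standing in the middle hole of the wooden block. Origin at the centre of its foot, z up along the shank. Shank 12 mm square (sides along x and y), the lowest 5 mm tapering to 8 mm square. The crossbar on top lies along x: 64 x 14 mm (x, y), from 75 to 93 mm above the foot
- key_tip (a point): centre of the key's foot (same as the key's origin)
- block: wooden block fixed to the bench, 60 x 90 x 45 mm (x, y, z), origin at the centre of its underside; the key stands in its round middle hole, 19 mm wide and 35 mm deep, at the block's centre
- spray_can: bystander: spray can, 60 mm wide, 190 mm tall; origin at the centre of its underside
- flap_disc: bystander: black grinding disc lying flat, 110 mm wide, 20 mm thick; origin at the centre of its underside
- spanner: bystander: steel spanner lying on the bench along its x; origin at its underside

How it is judged:
By the outcome, as a careful person would: the job done as asked, in the order asked, and still so for the second after the job is handed in, with the robot touching nothing.
It also fails if it takes over 64 s, if anything falls off the work surface, if the arm or the gripper's body presses on something with over 40 N, if the wrist force passes 120 N, or if a joint passes its speed limit or range.

### The arm

A 6-joint arm with a two-finger parallel gripper is mounted at the origin on the work surface. World frame = base frame: x ahead of the robot, y to its left, z up, the work surface at z = 0. Lengths are in m, angles in degrees, forces in N, time in s.
With the tool pointing down it reaches from about 0.35 to 0.875 m from the base axis. Payload 4.2 kg.
Tool frame: the origin (TCP) lies midway between the tips of the shut fingers; the grasp point (between the pads) lies 19 mm behind it; z points along the fingers, y is the line along which they close (so a half turn about z gives the same grasp; the last joint's range is limited). The gripper opens to 87 mm and grips with 3 to 60 N. Pads are 19 mm wide; open, the fingers measure 117 mm over their backs; the gripper's body (75 mm by 190 mm) begins 51 mm behind the grasp point.
Start: joints at [-51.761, 22.042, 0.453, 0, -68.411, -14.817], TCP at [0.248, -0.573, 0.223] pointing down, gripper open.
Joint ranges: [-179.83, 179.83], [-69.29, 118.12], [-61.27, 80.66], [-181.25, 117.63], [-171.15, -9.14], [-177.46, 177.46]. Speed limits (degrees/s): [159.86, 159.86, 180, 180, 180, 180].

### API

Orientations are given as [roll, pitch, yaw] about the fixed x, y, z axes, in that order (R = Rz(yaw) Ry(pitch) Rx(roll)).
In Python, from workcell import env gives the robot as it stands. The module is installed in compiled form; this text tells all that it offers. Calls block until the motion is done:
- env.goto(position, orientation): joint-space move of the TCP to a pose.
- env.move_straight(position, rotation=None, rate=0.15, force_limit=None): straight line of the TCP; rotation=None keeps the orientation; rate is the mean speed in m/s. With force_limit (N) it stops when the force on the tool has changed by that much, and returns True; else False.
- env.set_joints(angles): joint-space move.
- env.gripper_to(opening, grasp_force=None): opening from 0.0 (shut) to 1.0 (fully open); grasp_force is the grip in N (None keeps the last); returns when the fingers have stopped.
- env.dwell(seconds).
- env.inverse_kinematics(position, orientation): joint angles nearest the present ones, or None.
- env.read_state(): the state.
- env.grab_frame(name): name is "side" or "top" or "wrist"; returns a dict with "image" (384x512x3 uint8, blue, green, red), "fx", "fy", "cx", "cy" (pixels), "position" and "orientation" of the camera in the world. Camera axes: x right, y up, looking along -z (the intrinsics and any distortion apply to the point x, -y, -z); pixel columns grow to the right and rows downward; lengths in m; the calibration is good to about 2 mm. A picture is of the moment at which its call begins. There is no depth.
A pose or a line that the arm cannot do raises env.Unreachable and nothing moves.
- env.close_job(): hands the job in; it is judged then, once.
Trained networks look in a picture, given as the dict that the camera call returned (one of the last four; its "shot" number tells which), for a name from the list of things; names that differ only in an ending like _2 or _b are one class to them, and where a whole thing is asked for, a point or a joint stands for the part that bears it (a point fixed in the world has none). Each returns a list of dicts, best first, with "score" (0 to 1); they miss things now and then, are a little off and sometimes report something else, mostly with a low value. They report only what shows in the picture. A call takes as long as a camera call.
- env.search_frame(picture, thing): "xyz" ([x, y, z] in m, in world coordinates, good to about 4 mm: the middle of the surface that is visible of it).
- env.trace(picture, thing): "mask" (384x512 bool, what is visible of it).
The state is a dict: "clock": time; "joint_positions": joint angles; "qvel": joint speeds; "joint_torque": joint torques, N m; "position": TCP position; "tool_rot": TCP orientation; "force": force on the tool from outside, world axes, zero at the start; "wrist_torque": the same for the moment, N m; "opening": opening from 0.0 (shut) to 1.0 (fully open); "finger_force": force on a finger pad.
Only numpy, scipy, OpenCV 4.12 (cv2) and the standard library are available. Lean on these libraries where they do the work, as an engineer would, in place of code of your own. Each camera call takes 0.05 s, during which the arm holds its last target. There are 200 camera calls.

## Working session

There is one attempt and no reset: what is moved stays moved. The work goes in short steps, each a Python script; the robot and the scene stay as the last script left them, time stands still between calls to the robot, and variables do not carry over. Pictures are saved under pics/ and viewed, at most 10 in all, crops included, and the job is handed in when it is done.

```bash
mkdir -p pics; ls
python3 - <<'E'
from workcell import env
import cv2
for n in ("top","side"):
    p=env.grab_frame(n); cv2.imwrite(f"pics/{n}0.png",p["image"])
    print(n,{k:v for k,v in p.items() if k!="image"})
    for t in ["fixture","plate","latch","recess","key","block","spray_can","flap_disc","spanner"]:
        r=env.search_frame(p,t); print(t,[(d["xyz"],round(d["score"],2)) for d in r[:2]])
print(env.read_state())
E
```

```text
pics
top {'fx': 432.411134497131, 'fy': 432.411134497131, 'cx': 252.76771911441682, 'cy': 181.16567957557834, 'position': array([ 0.34996742, -0.03460458,  1.40154863]), 'orientation': array([ 11.30141376,  -0.88759722, -89.23781768]), 'shot': 1}
fixture [([0.5694, -0.2297, 0.015], 0.82), ([0.548, 0.1146, 0.1008], 0.35)]
plate [([0.5445, -0.2047, 0.0218], 0.61)]
latch [([0.5436, -0.2058, 0.0255], 0.68), ([0.5471, 0.1126, 0.1037], 0.66)]
recess []
key [([0.549, 0.1085, 0.1036], 0.53)]
block [([0.5444, 0.1081, 0.0484], 0.64)]
spray_can [([0.7642, -0.0208, 0.1779], 0.95), ([0.5435, -0.2026, 0.0237], 0.23)]
flap_disc [([0.4757, -0.4652, 0.0231], 0.96)]
spanner [([0.553, 0.4076, 0.0057], 0.85)]
side {'fx': 446.78098989792335, 'fy': 446.78098989792335, 'cx': 266.6104954060208, 'cy': 195.76459308448102, 'position': array([0.21575745, 0.90334188, 0.87701894]), 'orientation': array([  51.91041189,   -0.48990239, -155.43089297]), 'shot': 2}
fixture [([0.5636, -0.2095, 0.0137], 0.78)]
plate [([0.5488, -0.1981, 0.0266], 0.64)]
latch [([0.5597, -0.2649, 0.0271], 0.77)]
recess []
key [([0.5491, 0.
[... 220 characters left out ...]
 0.69)]
{'clock': 1.0, 'joint_positions': array([-5.17604734e+01,  2.20417753e+01,  4.53663797e-01, -6.57682479e-04,
       -6.84109160e+01, -1.48149526e+01]), 'qvel': array([-0.02231222, -0.10303074, -0.00026428,  0.10378423,  0.00648472,
       -0.0728432 ]), 'joint_torque': array([ 3.20996350e-07, -3.90475845e+01,  1.87623632e+01,  4.22448099e+00,
        1.55502639e-02, -1.32146113e-05]), 'position': array([ 0.24846905, -0.57347375,  0.22255446]), 'tool_rot': array([-1.79999216e+02,  8.39887990e-04, -1.56575668e+02]), 'force': array([ 0.03413569,  0.57181644, -0.20715499]), 'wrist_torque': array([-0.02861054, -0.02189208, -0.00703162]), 'finger_force': 0.0, 'opening': 1.0016417225729362}
```

Run:
```python
import cv2,numpy as np
a=cv2.imread("pics/top0.png");b=cv2.imread("pics/side0.png")
A=cv2.resize(a[60:360,130:430],(600,600),interpolation=cv2.INTER_CUBIC);cv2.imwrite("pics/c1.png",A)
```

```text
(no output)
```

View pics/c1.png

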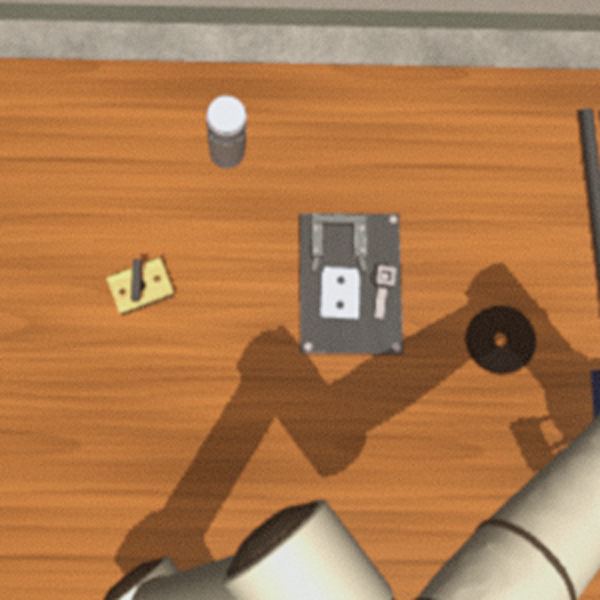

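View pics/side0.png

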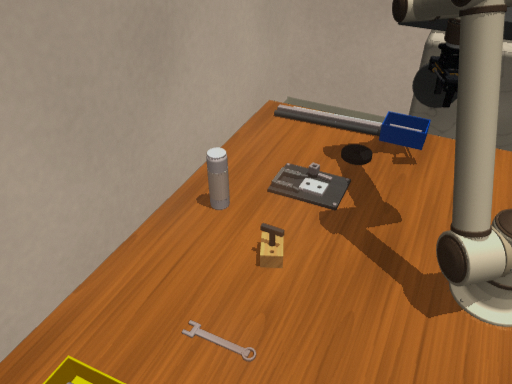

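```bash
cat > h.py <<'E'
from workcell import env
import cv2,numpy as np
from scipy.spatial.transform import Rotation as R
def shot(n,name):
    p=env.grab_frame(n); cv2.imwrite(f"pics/{name}.png",p["image"]); return p
def pix(p,X):
    X=np.atleast_2d(X); c=(X-p["position"])@R.from_euler("xyz",p["orientation"],degrees=True).as_matrix()
    return np.c_[p["cx"]+p["fx"]*c[:,0]/-c[:,2], p["cy"]-p["fy"]*c[:,1]/-c[:,2]]
def ray(p,uv,z):
    uv=np.atleast_2d(uv).astype(float)
    d=np.c_[(uv[:,0]-p["cx"])/p["fx"],-(uv[:,1]-p["cy"])/p["fy"],-np.ones(len(uv))]
    d=d@R.from_euler("xyz",p["orientation"],degrees=True).as_matrix().T
    return p["position"]+d*((z-p["position"][2])/d[:,2])[:,None]
def loc(o,yaw,X): # local mm -> world m
    X=np.atleast_2d(X)/1000; a=np.radians(yaw); c,s=np.cos(a),np.sin(a)
    return np.c_[o[0]+c*X[:,0]-s*X[:,1],o[1]+s*X[:,0]+c*X[:,1],X[:,2]]
E
python3 - <<'E'
from h import *
import pickle
env.goto([0.52,-0.22,0.36],[180,0,180])
s=env.read_state();print(s["clock"],s["joint_positions"])
p=shot("wrist","w1");print(p["position"],p["orientation"]);pickle.dump(p,open("w1.pkl","wb"))
for t in ["fixture","plate","latch","recess"]: print(t,[(d["xyz"],round(d["score"],2)) for d in env.search_frame(p,t)[:2]])
E
```

```text
2.7083 [-6.55032706e+00  1.25154690e+01  6.24991801e+00  1.21509543e-03
 -8.37832578e+01 -8.34913525e+01]
[ 0.43460685 -0.22124887  0.52143134] [-1.78796237e+01  7.13736066e-02  9.00087661e+01]
fixture [([0.5568, -0.2369, 0.0097], 0.81)]
plate [([0.5484, -0.2105, 0.0186], 0.96)]
latch [([0.5598, -0.269, 0.0295], 0.77), ([0.5453, 0.1116, 0.0978], 0.26)]
recess []
```

View pics/w1.png

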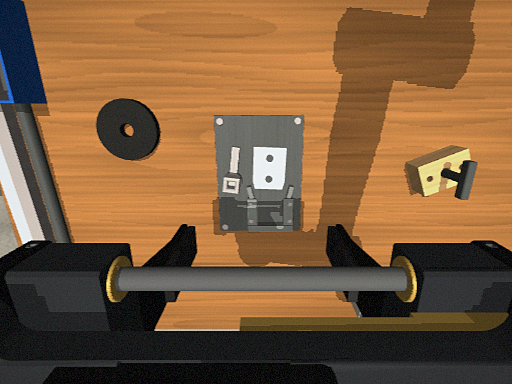

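Run:
```python
from h import *
import pickle
env.goto([0.585,-0.235,0.26],[180,0,180])
p=shot("wrist","w2");print(p["position"],p["orientation"],p["fx"],env.read_state()["clock"]);pickle.dump(p,open("w2.pkl","wb"))
for t in ["fixture","plate","latch"]:
    print(t,[(d["xyz"],round(d["score"],2)) for d in env.search_frame(p,t)[:2]])
    for d in env.trace(p,t)[:1]:
        m=d["mask"].astype(np.uint8); cs=max(cv2.findContours(m,0,1)[0],key=cv2.contourArea)
        print(d["score"],cv2.minAreaRect(cs),m.sum())
cv2.imwrite("pics/w2c.png",cv2.resize(p["image"][0:270,140:440],None,fx=2.2,fy=2.2,interpolation=cv2.INTER_CUBIC))
```

```text
[ 0.499964   -0.23609119  0.42239172] [-17.90475688   0.14103486  90.05845039] 270.13680028179505 3.5583
fixture [([0.5577, -0.2375, 0.0103], 0.6)]
0.81 ((269.5, 145.0), (154.0, 117.0), 90.0) 14408
plate [([0.5551, -0.2703, 0.0308], 0.71), ([0.5431, -0.2067, 0.0216], 0.67)]
0.69 ((282.31890869140625, 138.34661865234375), (41.71380615234375, 55.70166778564453), 2.385944128036499) 2246
latch [([0.5606, -0.2678, 0.0291], 0.9)]
0.96 ((235.60842895507812, 139.8739013671875), (23.547725677490234, 59.80057907104492), 3.814074993133545) 889
```

View pics/w2c.png

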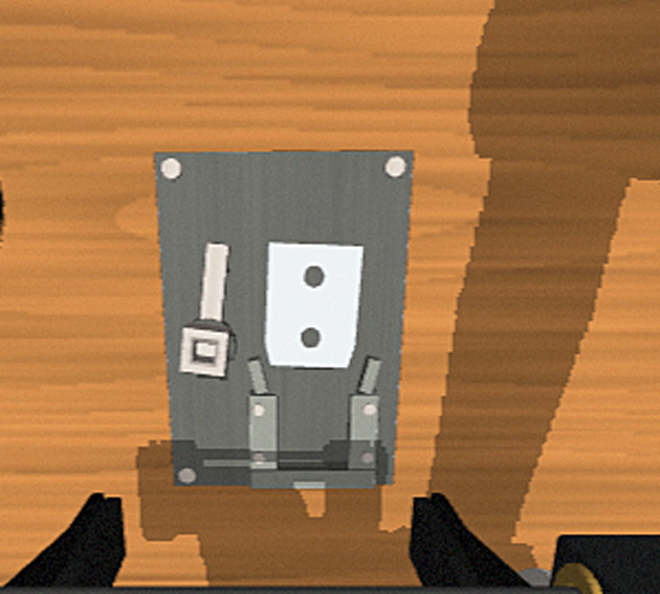

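```bash
cat > fit.py <<'E'
from h import *
from scipy.optimize import least_squares
def fit(p,L,uv,x0):
    L=np.array(L,float);uv=np.array(uv,float)
    f=lambda q:(pix(p,loc(q[:2],q[2],L))-uv).ravel()
    r=least_squares(f,x0,loss="soft_l1");return r.x,f(r.x).reshape(-1,2).round(1)
E
python3 - <<'E'
from fit import *
import pickle
p=pickle.load(open("w2.pkl","rb"))
g=cv2.GaussianBlur(cv2.cvtColor(p["image"],6),(0,0),.6)
def ref(pts):
    u=np.array(pts)/2.2+[140,0]-0.25
    v=cv2.cornerSubPix(g,u.astype(np.float32).reshape(-1,1,2),(3,3),(-1,-1),(3,30,.01)).reshape(-1,2)
    print("shift",np.round(v-u,1).tolist()); return np.where(np.abs(v-u).max(1,keepdims=True)<2.5,v,u)
F,r=fit(p,[[-100,-103,12],[-100,62,12],[130,62,12],[130,-103,12]],ref([(153,153),(414,151),(394,487),(173,487)]),[.57,-.22,0]);print("fix",F,r.tolist())
P,r=fit(p,[[-40,-30,24],[-40,30,24],[40,26,24],[40,-26,24]],ref([(269,242),(363,246),(350,369),(273,362)]),[.55,-.2,0]);print("plate",P,r.tolist())
H,r=fit(p,[[-14,-14,50],[-14,14,50],[14,14,50],[14,-14,50]],ref([(186,325),(229,331),(224,380),(179,374)]),[.58,-.28,0]);print("head",H,r.tolist())
a=np.radians(F[2]);M=np.array([[np.cos(a),np.sin(a)],[-np.sin(a),np.cos(a)]])
print("plate in fix",M@(P[:2]-F[:2])*1e3,P[2]-F[2],"head in fix",M@(H[:2]-F[:2])*1e3,H[2]-F[2])
np.save("F.npy",F)
E
```

```text
shift [[-0.5, -0.3], [-0.5, -0.7], [0.0, -0.0], [0.0, -0.0]]
fix [ 0.55117638 -0.20568866  0.64308044] [[0.1, 0.3], [0.1, 0.2], [-0.4, -0.9], [0.2, -0.0]]
shift [[0.1, 0.0], [-0.3, 0.1], [-1.6, -0.9], [-1.3, 1.0]]
plate [ 0.54700704 -0.2071599  -2.20225765] [[-0.0, -0.1], [0.1, -0.3], [-0.1, 0.3], [0.1, 0.2]]
shift [[-1.3, 1.1], [-0.6, 0.9], [-0.5, -2.0], [0.5, -1.4]]
head [ 0.57229269 -0.27713021 -6.89183003] [[0.0, -0.0], [-0.1, -0.1], [0.2, 0.2], [-0.1, -0.0]]
plate in fix [-4.18558311 -1.4243561 ] -2.845338086792961 head in fix [ 20.31314549 -71.67405318] -7.5349104691886835
```

Run:
```python
from h import *
F=np.load("F.npy"); FY=F[2]; PY=-2.2; P=np.array([.54700704,-.2071599])
Y=lambda y:[180,0,180+y]
def W(x,y,z): return loc(F[:2],FY,[x,y,z])[0]
g=loc(P,PY,[-29,0,0])[0]
env.gripper_to(0.8,15)
env.goto([g[0],g[1],.09],Y(PY))
print(env.move_straight([g[0],g[1],.0155],rate=.08,force_limit=10))
env.gripper_to(0.5,15)
s=env.read_state();print(s["clock"],s["opening"],s["finger_force"],s["position"],s["force"])
a=W(-4.2-29,0,15.5); print(env.move_straight(a,Y(FY),rate=.03))
print(env.move_straight(W(16,0,15.5),rate=.05,force_limit=25))
s=env.read_state();print(s["clock"],s["opening"],s["position"],W(16,0,15.5),s["force"])
env.gripper_to(0.8)
env.move_straight(W(16,0,60)); p=shot("wrist","w3")
print(env.read_state()["clock"])
p=shot("top","t3");cv2.imwrite("pics/t3c.png",cv2.resize(p["image"][155:245,270:340],None,fx=6,fy=6,interpolation=cv2.INTER_CUBIC))
cv2.imwrite("pics/m3.png",np.hstack([cv2.resize(p["image"][155:245,270:340],(400,514),interpolation=cv2.INTER_CUBIC)]))
```

```text
False
6.7167 0.6897211807582834 14.985643029212952 [ 0.51823805 -0.20589911  0.01601811] [0.00318809 2.76544639 3.05283368]
False
False
8.1 0.6903727884130904 [ 0.56234337 -0.20564487  0.01553198] [ 0.56717537 -0.20550908  0.0155    ] [-8.58799011  1.09145715 11.60450847]
9.125
```

Run:
```python
from h import *
F=np.load("F.npy"); FY=F[2]
def W(x,y,z): return loc(F[:2],FY,[x,y,z])[0]
def fx(s): return ((s["position"][:2]-F[:2])@np.array([np.cos(np.radians(FY)),np.sin(np.radians(FY))])*1e3).round(1)
env.move_straight(W(-22,0,60)); env.gripper_to(0.25)
env.move_straight(W(-22,0,15.5),rate=.1)
for x in (19.5,24):
    h=env.move_straight(W(x,0,15.5),rate=.04,force_limit=25)
    s=env.read_state();print(h,s["clock"],fx(s),s["force"])
    if h: break
env.dwell(.2);s=env.read_state();print(fx(s),s["force"])
env.move_straight(W(0,0,15.5)); env.move_straight(W(0,0,120))
env.goto([.585,-.235,.26],[180,0,180]);p=shot("wrist","w4")
print(env.read_state()["clock"])
import pickle;pickle.dump(p,open("w4.pkl","wb"))
cv2.imwrite("pics/w4c.png",cv2.resize(p["image"][60:230,190:340],None,fx=3.5,fy=3.5,interpolation=cv2.INTER_CUBIC))
```

```text
False 12.3917 18.5 [-5.17318244 -0.04485178  3.49248987]
False 12.6583 18.6 [-12.54455996   1.02800408   9.9728748 ]
18.6 [-12.28443052   1.40899921   9.64405578]
14.7083
```

View pics/w4c.png

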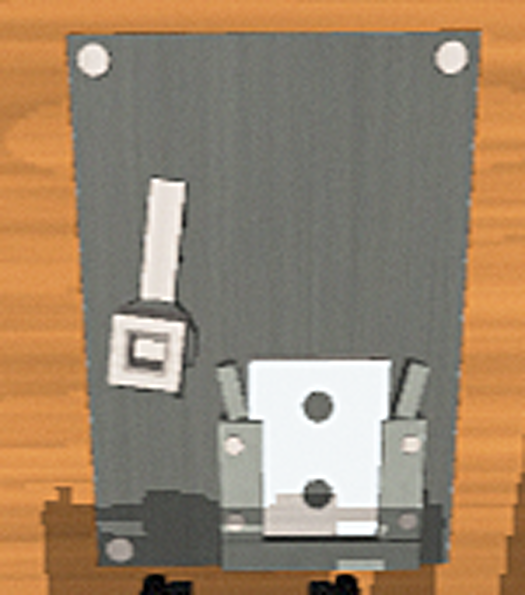

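Run:
```python
from fit import *
import pickle
p=pickle.load(open("w4.pkl","rb"));F=np.load("F.npy")
uv=np.array([(248,360),(390,360),(262,535),(379,535),(217,368),(429,366)])/3.5+[190,60]-.35
a=np.radians(F[2]);M=np.array([[np.cos(a),np.sin(a)],[-np.sin(a),np.cos(a)]])
for z in (.024,.030):print(z,((ray(p,uv,z)[:,:2]-F[:2])@M.T*1e3).round(1).tolist())
print(pix(p,loc(F[:2],F[2],[[30,-30,24],[30,30,24],[110,-26,24],[110,26,24]]))-uv[:4])
q=env.grab_frame("wrist");print([(d["xyz"],d["score"]) for d in env.search_frame(q,"plate")])
print(loc(F[:2],F[2],[70,0,24]))
```

```text
0.024 [[28.9, -31.3], [29.5, 29.2], [109.1, -25.9], [109.7, 27.0], [32.2, -44.5], [32.3, 45.9]]
0.03 [[27.7, -31.2], [28.3, 28.3], [106.7, -25.9], [107.2, 26.1], [30.9, -44.3], [31.0, 44.7]]
[[ 0.85990333  0.72917789]
 [ 0.5531119   0.30414373]
 [-0.08384367  0.53451126]
 [-0.61791006  0.20903065]]
[([0.6187, -0.2077, 0.0215], 0.55)]
[[ 0.62117197 -0.204903    0.024     ]]
```

Run:
```python
from h import *
import pickle
F=np.load("F.npy"); FY=F[2]
def W(x,y,z): return loc(F[:2],FY,[x,y,z])[0]
def fx(s): return ((s["position"][:2]-F[:2])@np.array([np.cos(np.radians(FY)),np.sin(np.radians(FY))])*1e3).round(1)
env.goto(W(5,0,50),[180,0,180+FY]); env.move_straight(W(5,0,15.5),rate=.1)
h=env.move_straight(W(32,0,15.5),rate=.06,force_limit=35)
s=env.read_state();print(h,s["clock"],fx(s),s["force"])
env.move_straight(W(5,0,15.5)); env.move_straight(W(5,0,120))
env.gripper_to(1)
env.goto([.565,.115,.26],[180,0,180]);p=shot("wrist","w5");pickle.dump(p,open("w5.pkl","wb"))
print(env.read_state()["clock"])
for t in ["key","block"]:
    print(t,[(d["xyz"],round(d["score"],2)) for d in env.search_frame(p,t)[:2]])
    for d in env.trace(p,t)[:1]:
        m=d["mask"].astype(np.uint8); cs=max(cv2.findContours(m,0,1)[0],key=cv2.contourArea)
        print(d["score"],cv2.minAreaRect(cs),m.sum())
cv2.imwrite("pics/w5c.png",cv2.resize(p["image"][70:230,170:350],None,fx=3.5,fy=3.5,interpolation=cv2.INTER_CUBIC))
```

```text
True 16.6167 18.1 [-0.88860796 -0.23153691 -0.24644854]
20.3333
key [([0.5481, 0.1131, 0.1062], 0.65)]
0.64 ((261.6620178222656, 165.99005126953125), (12.729789733886719, 52.21271514892578), 1.6846843957901) 649
block [([0.5449, 0.114, 0.0445], 0.91), ([0.544, 0.1166, 0.1036], 0.61)]
0.65 ((261.22039794921875, 156.82098388671875), (46.3970832824707, 64.83625030517578), 67.61986541748047) 2471
```

View pics/w5c.png

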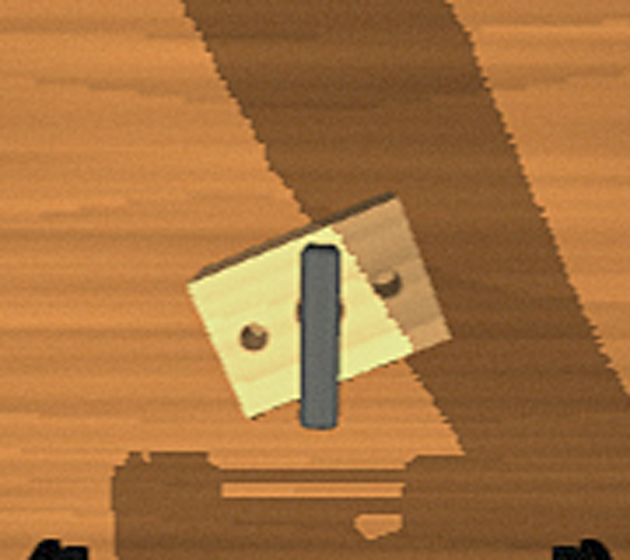

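Run:
```python
from fit import *
import pickle
p=pickle.load(open("w5.pkl","rb"))
c=lambda a:np.array(a)/3.5+[170,70]-.35
K,r=fit(p,[[-32,-7,103],[-32,7,103],[32,7,103],[32,-7,103]],c([(303,251),(339,251),(337,429),(301,429)]),[.548,.113,0]);print("key",K,r.tolist())
B,r=fit(p,[[-30,-45,45],[-30,45,45],[30,45,45],[30,-45,45]],c([(190,287),(399,200),(450,338),(248,417)]),[.545,.115,20]);print("block",B,r.tolist())
for b in ([180,0,90+K[2]],[180,0,K[2]-90],[180,0,K[2]+180],[180,0,K[2]]): print(b,env.inverse_kinematics([K[0],K[1],.12],b))
for b in ([180,0,83],[180,0,-97],[180,0,173],[180,0,-187+180]): print(b,env.inverse_kinematics([.572,-.277,.15],b))
```

```text
key [ 0.55083084  0.11294659 -0.61748932] [[-0.9, -0.7], [0.9, -0.6], [0.5, 0.8], [-0.5, 0.7]]
block [ 0.55137867  0.11321259 22.15656819] [[-0.6, -0.3], [0.1, -0.5], [0.5, 0.3], [-0.0, 0.6]]
[180, 0, np.float64(89.38251067777753)] [ 28.09844328  21.476811   -16.54536432   0.         -51.97782467
 151.2840674 ]
[180, 0, np.float64(-90.61748932222247)] [ 28.09844328  21.476811   -16.54536432   0.         -51.97782467
 -28.7159326 ]
[180, 0, np.float64(179.38251067777753)] [ 2.80984433e+01  2.14768110e+01 -1.65453643e+01 -2.54444375e-14
 -5.19778247e+01 -1.18715933e+02]
[180, 0, np.float64(-0.617489322222467)] [ 2.80984433e+01  2.14768110e+01 -1.65453643e+01  2.54444375e-14
 -5.19778247e+01  6.12840674e+01]
[180, 0, 83] [ -11.27662794   26.24266584   -3.7437502     0.          -60.01358396
 -175.72337206]
[180, 0, -97] [-11.27662794  26.24266584  -3.7437502    0.         -60.01358396
   4.27662794]
[180, 0, 173] [-1.12766279e+01  2.62426658e+01 -3.74375020e+00 -2.54444375e-14
 -6.00135840e+01 -8.57233721e+01]
[180, 0, -7] [-1.12766279e+01  2.62426658e+01 -3.74375020e+00  2.54444375e-14
 -6.00135840e+01  9.42766279e+01]
```

Run:
```python
from h import *
K=np.array([.5510,.1130,-.62])
env.gripper_to(0.45,40)
env.goto([K[0],K[1],.14],[180,0,K[2]])
print(env.move_straight([K[0],K[1],.075],rate=.08,force_limit=10))
env.gripper_to(0.0,40)
s=env.read_state();print(s["clock"],s["opening"],s["finger_force"],s["position"],s["force"],s["joint_positions"][5])
env.move_straight([K[0],K[1],.15],rate=.1)
s=env.read_state();print(s["clock"],s["opening"],s["finger_force"],s["position"],s["force"])
env.goto([.5727,-.2773,.135],[180,0,-6.9])
s=env.read_state();print(s["clock"],s["position"],s["tool_rot"],s["force"],s["joint_positions"][5])
p=shot("wrist","w6");q=shot("side","s6")
cv2.imwrite("pics/w6c.png",np.hstack([cv2.resize(p["image"],(512,384)),cv2.resize(q["image"][100:230,240:337],(287,384),interpolation=cv2.INTER_CUBIC)]))
```

```text
False
25.7333 0.15271032935385057 39.9862889572978 [0.55116845 0.1131442  0.07519785] [0.081154   0.92357939 1.53367801] 61.28375982362805
26.6333 0.1595764500789327 39.979072669520974 [0.55033135 0.11278616 0.14917306] [ 0.44364724  0.32621101 -2.34253007]
28.0833 [ 0.57310016 -0.27627323  0.13501325] [-1.79991490e+02 -5.38741859e-03 -6.81894207e+00] [-0.05057854  0.25456954 -2.0611369 ] 94.38131142907149
```

View pics/w6c.png

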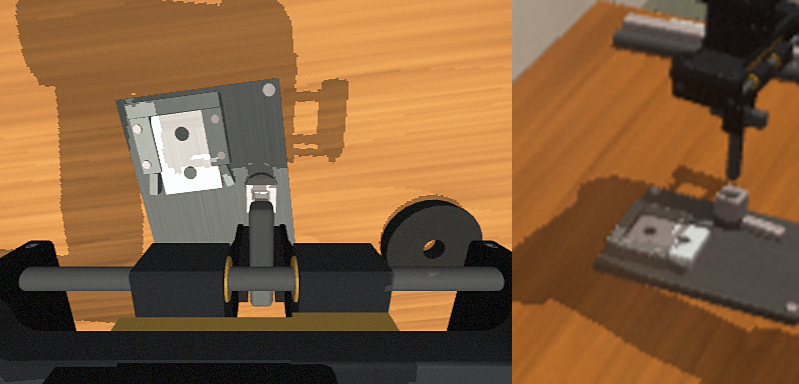

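Run:
```python
from h import *
def st(t):
    s=env.read_state();print(t,round(s["clock"],2),s["position"].round(4),s["tool_rot"][2].round(2),s["force"].round(1),s["wrist_torque"].round(2),round(s["opening"],3))
    return s
env.move_straight([.5727,-.2773,.118],rate=.06,force_limit=8);st("a")
h=env.move_straight([.5727,-.2773,.107],rate=.02,force_limit=8);s=st("b");print(h)
if not h:
    print(env.move_straight([.5727,-.2773,.090],rate=.03,force_limit=15));st("c")
```

```text
a 28.62 [ 0.5724 -0.2771  0.1172] -6.88 [ 0.4 -0.2 -1.5] [-0.12  0.14  0.03] 0.158
b 29.32 [ 0.5728 -0.2774  0.107 ] -6.9 [-0.1  0.  -1.6] [-0.14  0.13  0.01] 0.157
False
True
c 29.84 [ 0.5731 -0.2776  0.0931] -6.82 [-1.8  1.   5.3] [ 0.54  0.56 -0.01] 0.157
```

Run:
```python
from h import *
def st(t):
    s=env.read_state();print(t,round(s["clock"],2),s["position"].round(4),s["tool_rot"][2].round(2),s["force"].round(1),s["wrist_torque"].round(2),round(s["opening"],3))
    return s
for y in (-17,-32,-47,-62,-74,-80,-83,-86):
    env.goto([.5730,-.2775,.0925],[180,0,y]);s=st(y)
    if abs(s["wrist_torque"][2])>2.5: break
env.dwell(.3);st("d")
p=shot("wrist","w7")
q=shot("top","t7");cv2.imwrite("pics/t7c.png",np.hstack([cv2.resize(p["image"],(400,300)),cv2.resize(q["image"][150:250,260:350],(360,300),interpolation=cv2.INTER_CUBIC)[:, :]]))
```

```text
-17 30.13 [ 0.5729 -0.2772  0.0932] -16.78 [-2.7  2.6  5.8] [ 0.93  0.84 -0.  ] 0.154
-32 30.49 [ 0.5728 -0.2773  0.0931] -31.81 [-1.8  2.7  6.6] [0.98 0.92 0.04] 0.153
-47 30.85 [ 0.5727 -0.2773  0.0931] -46.81 [-2.7  2.7  6.1] [0.99 1.03 0.  ] 0.156
-62 31.21 [ 0.5726 -0.2773  0.0931] -61.81 [-2.5  2.9  6.5] [1.04 1.11 0.05] 0.156
-74 31.52 [ 0.5724 -0.2773  0.0931] -73.81 [-2.8  3.2  4.5] [ 1.14  1.08 -0.  ] 0.159
-80 31.77 [ 0.5724 -0.2772  0.0931] -79.81 [-2.7  2.8  6.2] [1.13 1.12 0.07] 0.153
-83 32.02 [ 0.5724 -0.2772  0.0931] -82.8 [-2.9  3.5  7.4] [1.16 1.18 0.07] 0.156
-86 32.27 [ 0.5724 -0.2772  0.0931] -85.8 [-2.6  2.9  6.6] [1.21 1.14 0.13] 0.155
d 32.58 [ 0.5723 -0.2772  0.0931] -85.8 [-2.4  3.9  6.9] [1.14 1.16 0.12] 0.154
```

View pics/t7c.png

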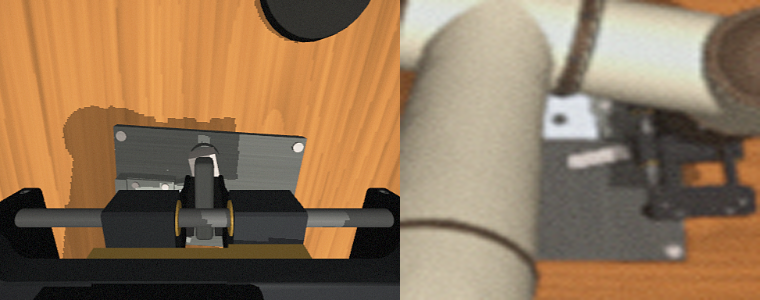

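Run:
```python
from h import *
def st(t):
    s=env.read_state();print(t,round(s["clock"],2),s["position"].round(4),s["tool_rot"][2].round(2),s["force"].round(1),s["wrist_torque"].round(2),round(s["opening"],3))
    return s
for y in (-89,-91,-93,-95,-97,-99,-101):
    env.goto([.5724,-.2772,.0925],[180,0,y]);env.dwell(.1);s=st(y)
    if abs(s["wrist_torque"][2])>1.2: break
```

```text
-89 33.02 [ 0.5722 -0.2771  0.0932] -88.79 [-3.3  2.9  4.8] [0.96 0.88 0.08] 0.154
-91 33.38 [ 0.5722 -0.277   0.0931] -90.79 [-2.5  2.2  7.3] [0.97 0.92 0.1 ] 0.155
-93 33.73 [ 0.5722 -0.277   0.0932] -92.78 [-3.3  3.1  5. ] [0.99 0.96 0.13] 0.157
-95 34.08 [ 0.5721 -0.277   0.0932] -94.79 [-3.   3.7  6.4] [1.03 0.94 0.08] 0.154
-97 34.42 [ 0.5721 -0.277   0.0932] -96.79 [-2.1  3.2  5.6] [1.05 0.96 0.09] 0.158
-99 34.77 [ 0.5721 -0.277   0.0931] -98.79 [-2.8  3.2  5.4] [1.05 0.97 0.11] 0.158
-101 35.12 [ 0.5721 -0.277   0.0932] -100.79 [-3.4  2.9  6.2] [1.06 0.9  0.12] 0.159
```

Run:
```python
from h import *
q=shot("top","t8");r=shot("side","s8");p=shot("wrist","w8")
f=lambda i,w:cv2.resize(i,(w,300),interpolation=cv2.INTER_CUBIC)
cv2.imwrite("pics/m8.png",np.vstack([np.hstack([f(q["image"][150:250,260:350],400),f(r["image"][140:220,250:360],400)]),np.hstack([f(p["image"][150:350,160:370],400),f(p["image"],400)])]))
F=np.load("F.npy")
for n,c in (("top",q),("side",r)):
  print(n,pix(c,loc(F[:2],F[2],[[21,-72,50],[21,-6,24],[30,-30,24]])).round(1).tolist(),[(d["xyz"],d["score"]) for d in env.search_frame(c,"latch")[:1]])
```

```text
top [[323.6, 196.9], [301.8, 198.1], [309.2, 195.4]] [([0.5745, -0.2329, 0.0258], 0.57)]
side [[314.8, 164.8], [307.5, 181.9], [307.4, 177.3]] [([0.5681, -0.2613, 0.0273], 0.57)]
```

View pics/m8.png

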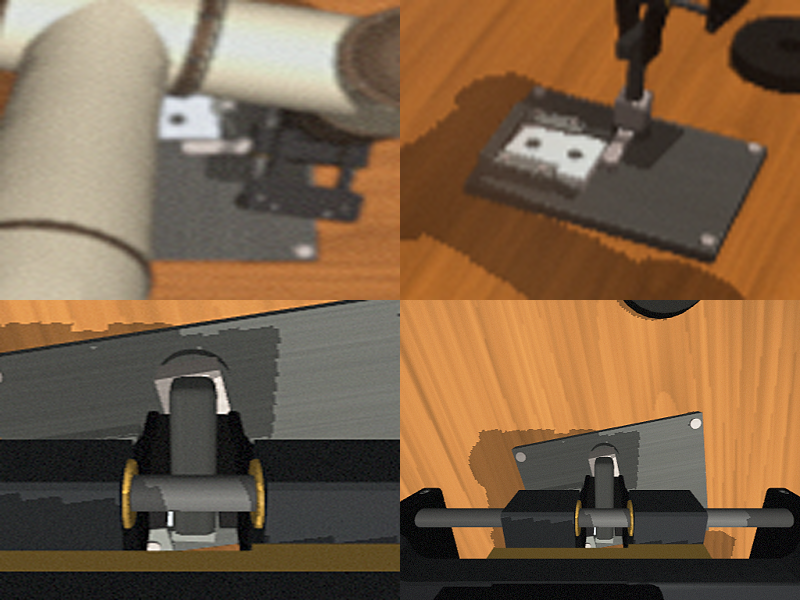

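Run:
```python
from h import *
import pickle
env.gripper_to(0.45)
s=env.read_state();print(s["clock"],s["position"],s["force"])
x=s["position"]; env.move_straight([x[0],x[1],.19],rate=.12)
env.goto([.585,-.235,.26],[180,0,180]);env.dwell(.2);p=shot("wrist","w9");pickle.dump(p,open("w9.pkl","wb"))
print(env.read_state()["clock"])
for t in ("key","latch","plate"):print(t,[(d["xyz"],d["score"]) for d in env.search_frame(p,t)[:1]])
cv2.imwrite("pics/w9c.png",cv2.resize(p["image"][60:230,190:340],None,fx=3.5,fy=3.5,interpolation=cv2.INTER_CUBIC))
```

```text
36.125 [ 0.57242758 -0.27724006  0.09246871] [-0.51043254  0.71175095  0.55275685]
38.6417
key [([0.5658, -0.2754, 0.1235], 0.81)]
latch [([0.5671, -0.2523, 0.0249], 0.9)]
plate [([0.6145, -0.2071, 0.0206], 0.95)]
```

View pics/w9c.png

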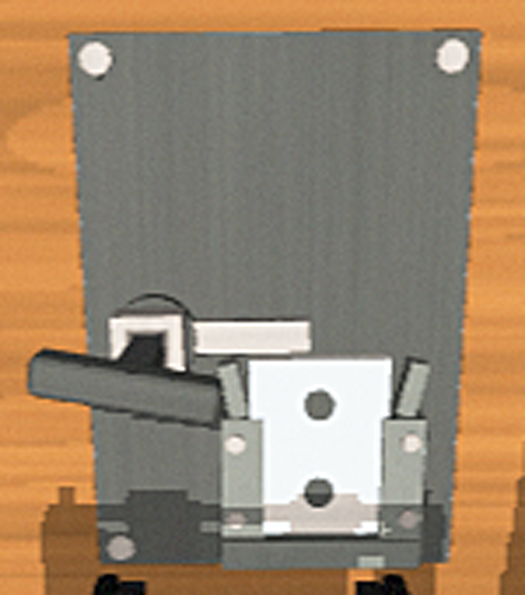

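Run:
```python
from h import *
import pickle
p=pickle.load(open("w9.pkl","rb"));F=np.load("F.npy")
g=cv2.GaussianBlur(cv2.cvtColor(p["image"],6).astype(float),(0,0),.7)
def edge(x0,x1,v0,v1,sgn):   # subpixel row of strongest gradient per column
    out=[]
    for u in range(x0,x1):
        d=sgn*np.diff(g[v0:v1,u]);k=int(d.argmax());k=min(max(k,1),len(d)-2)
        a,b,c=d[k-1:k+2];out.append((u,v0+k+.5+.5*(a-c)/(a-2*b+c)))
    return np.array(out)
a=np.radians(F[2]);M=np.array([[np.cos(a),np.sin(a)],[-np.sin(a),np.cos(a)]])
def rep(n,e,z):
    w=(ray(p,e,z)[:,:2]-F[:2])@M.T*1e3; k=np.polyfit(w[:,1],w[:,0],1)
    print(n,"slope deg",np.degrees(np.arctan(k[0])).round(2),"x at mean",w[:,0].mean().round(2),"std",(w[:,0]-np.polyval(k,w[:,1])).std().round(2))
rep("arm rear",edge(248,276,147,156,1),.024)
rep("arm front",edge(248,258,155,164,-1),.024)
rep("plate rear",edge(264,300,158,168,1),.024)
rep("bed rear",edge(220,320,65,75,-1),.012)
rep("bed rear",edge(220,320,65,75,1),.012)
```

```text
arm rear slope deg 0.4 x at mean 13.11 std 0.03
arm front slope deg 1.22 x at mean 26.37 std 0.06
plate rear slope deg -0.07 x at mean 29.58 std 0.11
bed rear slope deg -0.07 x at mean -100.63 std 0.47
bed rear slope deg 0.98 x at mean -96.34 std 1.58
```

Run:
```python
from fit import *
import pickle
p=pickle.load(open("w9.pkl","rb"))
for z in (121,143):
    print(z,((pix(p,loc([.5728,-.2774],-99,[[-32,-7,z],[-32,7,z],[32,7,z],[32,-7,z]]))-[190,60]+.35)*3.5).round(0).tolist())
```

```text
121 [[224.0, 389.0], [217.0, 430.0], [24.0, 401.0], [27.0, 359.0]]
143 [[222.0, 406.0], [215.0, 450.0], [7.0, 418.0], [11.0, 373.0]]
```

```bash
python3 -c "
from workcell import env
print(env.close_job())"
```

```text
the job is handed in; nothing more can be done
None
```

The job is handed in: the plate is home against the end stop, the latch is turned to its locked position behind it, and the key stands fully seated in the recess. I judged the latch by its measured angle, about 90.4° against an expected 90.6°, because no clear torque rise showed at its stop. The spray can, grinding disc and spanner were kept clear of throughout.

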